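Proof-pull a crimped vial cap to 10 N on the pull tester

ROBOT

A 6-joint arm with a two-finger parallel gripper is mounted at the origin on the work surface. World frame = base frame: x ahead of the robot, y to its left, z up, the work surface at z = 0. Lengths are in m, angles in degrees, forces in N, time in s.
With the tool pointing down it reaches from about 0.275 to 0.75 m from the base axis. Payload 10.2 kg.
Tool frame: the origin (TCP) lies at the centre of the arm's flange, where the gripper is bolted on; the fingertips stand 173 mm ahead of it and the grasp point (between the pads) lies 155 mm ahead of it; z points along the fingers, y is the direction in which the jaws open and shut (so a half turn about z gives the same grasp; the last joint's range is limited). The gripper opens to 85 mm and grips with 20 to 120 N. Pads are 22 mm wide; open, the fingers measure 114 mm over their backs; the gripper's body (76 mm by 85 mm) begins 54 mm behind the grasp point. The pads swing forward as they close: fully open they stand 13 mm farther back than shut.
Start: joints at [51.486, 17.928, 85.812, -0, 76.261, -12.8], TCP at [0.228, 0.473, 0.405] pointing down, gripper open.
Joint ranges: [-168.41, 168.41], [-55.51, 124.54], [10.69, 146.95], [-70.63, 250.63], [1, 178], [-165.06, 165.06]. Speed limits (degrees/s): [136.94, 136.94, 172.46, 180, 180, 180].

INTERFACE

Orientations are given as [roll, pitch, yaw] about the fixed x, y, z axes, in that order (R = Rz(yaw) Ry(pitch) Rx(roll)).
In Python, from plant import manip gives the robot as it stands. Calls block until the motion is done:
- manip.move_ptp(position, orientation): joint-space move of the TCP to a pose.
- manip.move_straight(position, orientation=None, velocity=0.15): straight line of the TCP; orientation=None keeps the orientation; velocity is the mean speed in m/s.
- manip.set_joints(angles): joint-space move.
- manip.move_gripper(opening): finger opening in m; the grip force is fixed at half the most; returns when the fingers have stopped.
- manip.sleep(seconds).
- manip.solve_ik(position, orientation): joint angles nearest the present ones, or None.
- manip.get_state(): the state.
- manip.snapshot(name): name is "scene" or "top" or "wrist"; returns a dict with "frame" (400x640x3 uint8, red, green, blue), "vfov" (degrees; the focal length in pixels is half the picture's height over the tangent of half this angle, whatever the lens; pixels are square), "cx", "cy" (the principal point, pixels), "view" (4x4, takes a point from world to camera coordinates); the wrist camera has in their place "hand_eye" (4x4, takes a point from camera to tool coordinates, whose origin is the TCP and whose axes are the flange's). Camera axes: x right, y up, looking along -z (the intrinsics and any distortion apply to the point x, -y, -z); pixel columns grow to the right and rows downward; lengths in m; the calibration is good to about 2 mm. A picture is of the moment at which its call begins: read the wrist's pose just before it. There is no depth.
A pose or a line that the arm cannot do raises manip.MotionError and nothing moves.
- manip.job_done(): hands the job in, once; it reports no verdict.
The state is a dict: "time_s": time; "q": joint angles; "joint_velocities": joint speeds; "tau": joint torques, N m; "eef_pos": TCP position; "tool_rot": TCP orientation; "contact_force": force on the tool from outside, world axes, zero at the start; "moment": the same for the moment, N m; "finger_gap": finger opening in m.
Only numpy, scipy, OpenCV 4.12 (cv2) and the standard library are available. Lean on these libraries where they do the work, as an engineer would, in place of code of your own. Each camera call takes 0.05 s, during which the arm holds its last target.

TASK

Proof-test the crimp cap of the vial clamped in the pull tester: first slide the gauge's maximum pointer (the black finger tab) back to zero, then take the black pull handle, draw the gauge back until it reads 10 N (the third long line of the scale, counting the zero line as the first), hold it there for a good second, and ease it back gently, without letting it snap, until the slide is fully home. Leave the maximum pointer standing at the 10 N it has recorded, let go of everything, and do not push the other things on the bench about.

Things in the scene. Friction and masses are not known exactly. Their poses are not given: they have to be found in the camera images.
- test_stand: The pull tester, fixed to the bench: grey base plate 110 x 460 mm, top at 20 mm, with a steel guide rail along it and at its -y end a clamp (102 mm high over its knobs) holding a lying 23 mm glass vial. Origin: centre of the base's underside, on the bench. Its y axis runs along the rail and is the pull direction, away from the vial; x is across, z up.
- gauge (a joint): The sprung gauge slide, in m: 0 = fully home (nearest the vial), grows as it is drawn to the stand's +y, to 0.092. The reading is 1 N per 6 mm: 0.060 = 10 N. A spring always draws it home: the pull is about 1.5 N to start it, 10 N at 0.060, 14.5 N at 0.090. Let go while drawn out, it snaps back.
- scale_zero (a point): The zero line of the gauge's scale, in the middle of the gauge's width, moving with the slide. The gauge is an aluminium housing on the slide, 38 mm wide, 175 mm long (from 20 mm on this point's handle side to 155 mm on its vial side), top at 79 mm. On the white scale there is a line every 1 N (6 mm), long lines at 0, 5, 10 and 15 N, growing towards the vial (stand's -y).
- index (a point): Middle of the thin dark steel index bar lying across the scale (30 mm wide, 3 mm high), at its vial-side edge, where the scale is read. It is fixed to the vial's draw-rod, which enters the housing, so it stays still while the scale moves under it; it stands at zero when the slide is home.
- pull_handle (a point): Middle of the pull handle: an upright black cylinder, 26 mm in diameter, spanning z 48 to 104 mm, standing on the slide 40 mm clear of the gauge housing; this point is on its axis at 74 mm, at stand y +108 mm when home, and moves with gauge. The slide's plate below it, 62 mm wide, has its top at 44 mm.
- max_pointer (a joint): The maximum (drag) pointer's place on the scale, in m: 0 = zero line, 0.060 = 10 N line, growing towards the vial (stand's -y), to 0.091; read at its handle-side edge. Friction (about 0.5 N) keeps it on the gauge where it is left; as the gauge is drawn out the index pushes it along and leaves it at the highest reading. With the slide home it can be slid to 0, where it meets the index.
- max_tab (a point): Middle of the maximum pointer's finger tab: an upright black plastic tab, 12 mm wide across the gauge (stand x), 18 mm long along it, spanning z 80 to 110 mm; this point is at 95 mm. At its foot the pointer has two thin wings, 30 mm wide in all, up to 82 mm high. It moves with the slide, and along it with max_pointer.
- vial_a_mid (a point): Middle of a loose standing vial with a crimped cap, 23 mm in diameter, 52 mm high; leave alone.
- vial_b_mid (a point): Middle of another such vial; leave alone.
- vial_c_mid (a point): Middle of another such vial; leave alone.
- cap_dish: Loose shallow glass dish of spare aluminium caps, 90 mm in diameter, 17 mm high; origin under its centre; leave alone.
- crimper: Loose hand crimping tool lying along its own x, 220 mm long, 78 mm over the grips, up to 34 mm high, head at +x; origin on the bench near its middle; leave alone.
- tip_box: Loose box of pipette tips, yellow with a clear lid, 90 x 127 x 68 mm; origin under its centre; leave alone.
- wash_jar: Loose screw-cap jar, 64 mm in diameter, 85 mm high; origin under its centre; leave alone.
- notebook: Closed blue laboratory notebook, 150 x 210 x 14 mm, lying loose; origin under its centre; leave alone.

How it is judged (in metres and radians):
On the way, in this order (a step that is already met when the one before it is completed fails the run):
1. with the slide home, the maximum pointer has been slid back to zero (within 1 N) (value of joint each of max_pointer, gauge below 0.006 m), for 0.2 s.
2. the gauge is drawn out to 10 N (within 1 N) and held there (value of joint gauge between 0.054 and 0.066 m), for 0.8 s.
At the end, for the whole second after the job is handed in: The slide is fully home (within 4 mm) and the maximum pointer stands at 10 N, within 1 N (6 mm), untouched (value of joint gauge below 0.004 m and value of joint max_pointer between 0.054 and 0.066 m).
It fails at once if the gauge snaps back (its slide runs home faster than 0.35 m/s) (velocity of joint gauge below -0.35 m/s).
It fails at once if a bystander is pushed more than 30 mm (distance of any of vial_a_mid, vial_b_mid, vial_c_mid, cap_dish, crimper, tip_box, wash_jar, notebook from where it was at the start of the episode above 0.03 m).
It also fails if it takes over 45 s, if anything falls off the work surface, if the arm or the gripper's body presses on something with over 40 N, if the wrist force passes 120 N, or if a joint passes its speed limit or range.

## Working session

There is one attempt and no reset: what is moved stays moved. The work goes in short steps, each a Python script; the robot and the scene stay as the last script left them, time stands still between calls to the robot, and variables do not carry over. Pictures are saved under pics/ and viewed, and the job is handed in when it is done.

```bash
mkdir -p pics; ls; python3 - <<'E'
from plant import manip
import cv2
s=manip.get_state(); print({k:s[k] for k in('time_s','eef_pos','tool_rot','finger_gap','contact_force')})
for n in("scene","top","wrist"):
    d=manip.snapshot(n); cv2.imwrite(f'pics/{n}0.png',d['frame'][:,:,::-1])
    print(n,{k:v for k,v in d.items() if k!='frame'})
E
```

```text
pics
{'time_s': 0.0, 'eef_pos': array([0.22777293, 0.47297123, 0.40413131]), 'tool_rot': array([-1.79927568e+02, -1.36774058e-02,  1.54287680e+02]), 'finger_gap': 0.08536245075547626, 'contact_force': array([-0.43734432,  0.4821505 , -0.92953398])}
scene {'vfov': 55.45945959437696, 'cx': 314.26003695778, 'cy': 203.55691346495422, 'view': array([[-0.14470171,  0.98947295,  0.00216936,  0.08524402],
       [-0.60519955, -0.0902392 ,  0.79094272,  0.26965004],
       [ 0.78281218,  0.11313787,  0.61188635, -1.51455767],
       [ 0.        ,  0.        ,  0.        ,  1.        ]])}
top {'vfov': 43.58983211712022, 'cx': 327.4889243114984, 'cy': 195.57241799064465, 'view': array([[-1.63706348e-02, -9.99863713e-01, -2.13499053e-03,
        -7.29349947e-03],
       [ 9.84347593e-01, -1.64912579e-02,  1.75464683e-01,
        -5.87211739e-01],
       [-1.75475978e-01,  7.70895444e-04,  9.84483411e-01,
        -1.43682977e+00],
       [ 0.00000000e+00,  0.00000000e+00,  0.00000000e+00,
         1.00000000e+00]])}
wrist {'vfov': 71.14673131339316, 'cx': 317.1474600997683, 'cy': 204.08991124934624, 'hand_eye': array([[-4.01944949e-04,  9.48170973e-01,  3.17760357e-01,
         8.17999839e-02],
       [ 9.99999917e-01,  4.03611763e-04,  6.05864041e-05,
         2.64252202e-04],
       [-7.08055482e-05,  3.17760355e-01, -9.48171056e-01,
         2.94606779e-02],
       [ 0.00000000e+00,  0.00000000e+00,  0.00000000e+00,
         1.00000000e+00]])}
```

View pics/scene0.png

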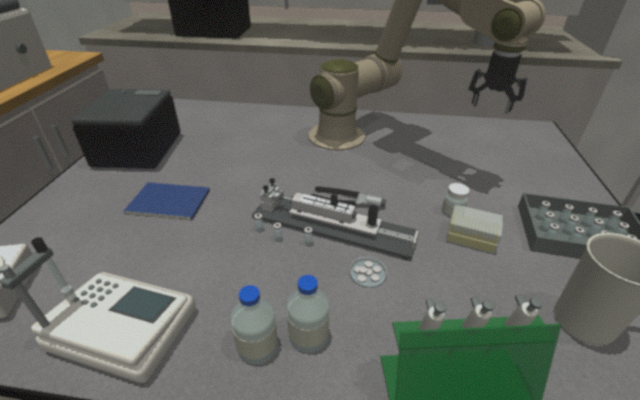

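View pics/top0.png

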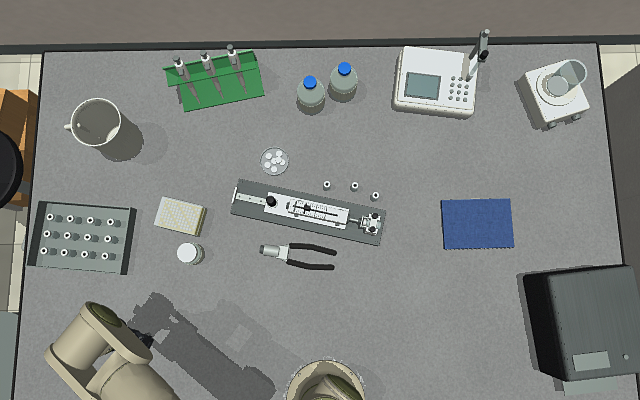

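View pics/wrist0.png

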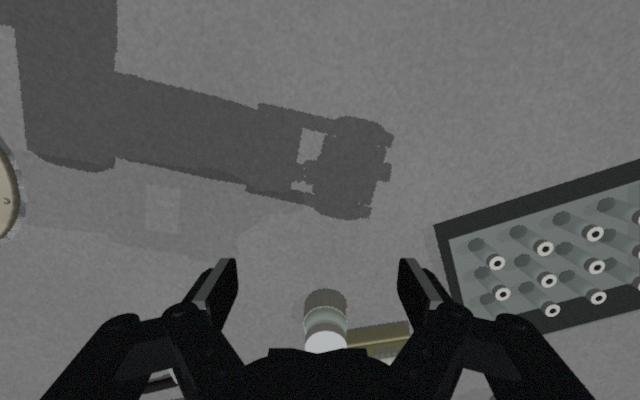

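The top view shows the stand from about (233,190) to (385,240), with the handle cap near (271,201), the dark tab near (307,208) and the clamp at (372,223). I'll write the ray helpers, take a rough fix, then look with the wrist camera.

```bash
cat > h.py <<'E'
import numpy as np, cv2
from scipy.spatial.transform import Rotation as R
def T_tool(s):
    T=np.eye(4); T[:3,:3]=R.from_euler('xyz',s['tool_rot'],degrees=True).as_matrix(); T[:3,3]=s['eef_pos']; return T
def cam2world(d,T=None):
    return T@d['hand_eye'] if 'hand_eye' in d else np.linalg.inv(d['view'])
def ray(d,uv,T=None):
    f=200/np.tan(np.radians(d['vfov'])/2)
    C=cam2world(d,T); v=np.array([(uv[0]-d['cx'])/f,-(uv[1]-d['cy'])/f,-1.])
    return C[:3,3],C[:3,:3]@v
def onz(d,uv,z,T=None):
    o,v=ray(d,uv,T); return o+v*(z-o[2])/v[2]
def proj(d,p,T=None):
    f=200/np.tan(np.radians(d['vfov'])/2)
    c=np.linalg.inv(cam2world(d,T))@np.append(p,1); return np.array([d['cx']+f*c[0]/-c[2],d['cy']-f*c[1]/-c[2]])
E
python3 - <<'E'
from plant import manip
from h import *
np.set_printoptions(precision=4,suppress=True)
d=manip.snapshot("top"); im=d['frame'][:,:,::-1]
cv2.imwrite('pics/topzoom.png',cv2.resize(im[170:260,225:395],None,fx=4.7,fy=4.7,interpolation=cv2.INTER_CUBIC))
for n,uv,z in[('handle',(271,201),.104),('tab',(307,207),.11),('c1',(239,180),.02),('c2',(232,213),.02),('c3',(386,211),.02),('c4',(381,245),.02)]: print(n,onz(d,uv,z))
print(manip.solve_ik([.45,.1,.4],[180,0,-110]))
E
```

```text
handle [0.5646 0.1452 0.104 ]
tab [0.5446 0.0419 0.11  ]
c1 [0.6456 0.2529 0.02  ]
c2 [0.544  0.2725 0.02  ]
c3 [ 0.5424 -0.1932  0.02  ]
c4 [ 0.44   -0.1745  0.02  ]
[  -2.0843   10.0426   96.6565    0.       73.3009 -162.0843]
```

View pics/topzoom.png

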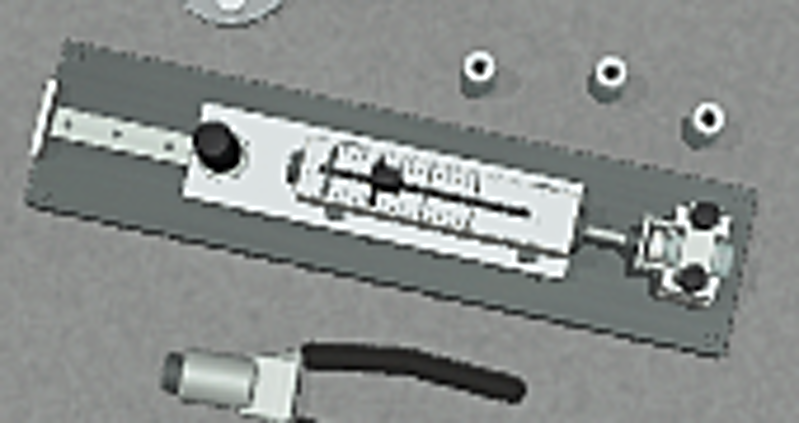

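```bash
cat >> h.py <<'E'
Yx=np.array([-np.sin(np.radians(-13.1)),np.cos(np.radians(-13.1))]); Xx=np.array([Yx[1],-Yx[0]]); C0=np.array([.543,.0395])
E
python3 - <<'E'
from plant import manip
from h import *
manip.move_ptp([.543,.0395,.36],[180,0,76.9])
manip.sleep(.3)
s=manip.get_state(); d=manip.snapshot("wrist"); print(s['time_s'],s['eef_pos'],s['tool_rot'],s['contact_force'])
cv2.imwrite('pics/w1.png',d['frame'][:,:,::-1])
import pickle; pickle.dump((s,d),open('w1.pkl','wb'))
E
```

```text
2.4417 [0.54296449 0.0398414  0.36003822] [ 1.79997573e+02 -8.65757185e-04  7.69379345e+01] [-0.47738771 -0.00824128 -0.85393234]
```

View pics/w1.png

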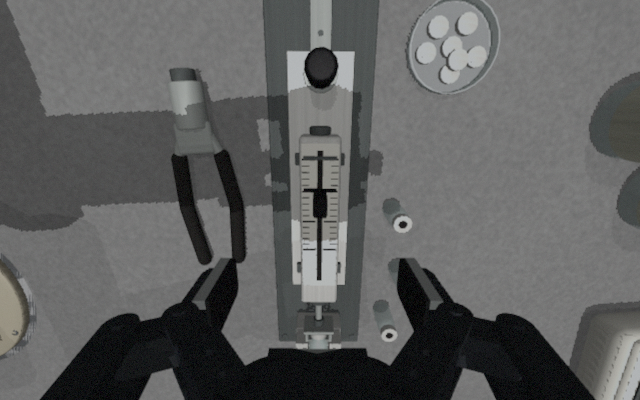

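```bash
python3 - <<'E'
import pickle
from h import *
np.set_printoptions(precision=4,suppress=True)
s,d=pickle.load(open('w1.pkl','rb'))
im=d['frame'][:,:,::-1]
cv2.imwrite('pics/w1z.png',cv2.resize(im[120:270,280:380],None,fx=4,fy=4,interpolation=cv2.INTER_CUBIC))
T=T_tool(s)
def st(p): q=p[:2]-C0; return np.array([q@Xx,q@Yx,p[2]])
g=cv2.cvtColor(im,cv2.COLOR_BGR2GRAY)
for n,uv,z in[('handle top',(320.5,66),.104),('index',(320,158),.082),('wing edge',(320,190),.082),('tab',(320,204),.11),('basL',(270,200),.02),('basR',(372,200),.02),('housing handle end',(320,137),.079),('housing vial end',(320,302),.079),('vial1',(402,225),.052),('vial2',(389,336),.052),('crimper grip',(238,255),.03),('dish',(453,47),.017)]:
    p=onz(d,uv,z,T); print(n,p,st(p))
print(g[145:225:1,312].tolist())
print(g[145:225:1,320].tolist())
E
```

```text
handle top [0.5709 0.1492 0.104 ] [0.0023 0.1132 0.104 ]
index [0.5549 0.0801 0.082 ] [0.0024 0.0422 0.082 ]
wing edge [0.5483 0.0514 0.082 ] [0.0025 0.0128 0.082 ]
tab [0.5471 0.0473 0.11  ] [0.0022 0.0085 0.11  ]
basL [0.4856 0.0357 0.02  ] [-0.0551 -0.0167  0.02  ]
basR [0.6014 0.0088 0.02  ] [ 0.0638 -0.0167  0.02  ]
housing handle end [0.5589 0.0976 0.079 ] [0.0024 0.0602 0.079 ]
housing vial end [ 0.5203 -0.0712  0.079 ] [ 0.003 -0.113  0.079]
vial1 [ 0.6241 -0.015   0.052 ] [ 0.0913 -0.0347  0.052 ]
vial2 [ 0.5884 -0.1606  0.052 ] [ 0.0896 -0.1846  0.052 ]
crimper grip [ 0.431  -0.0199  0.03  ] [-0.0957 -0.0832  0.03  ]
dish [0.7068 0.1474 0.017 ] [0.1351 0.1422 0.017 ]
[140, 140, 142, 142, 141, 141, 142, 142, 141, 141, 126, 78, 51, 50, 55, 98, 133, 140, 143, 141, 141, 141, 138, 143, 140, 140, 140, 140, 142, 140, 139, 139, 139, 141, 142, 142, 140, 141, 140, 139, 141, 143, 131, 89, 13, 14, 18, 83, 123, 126, 123, 127, 123, 121, 120, 122, 121, 119, 120, 122, 119, 121, 121, 118, 118, 118, 120, 119, 117, 120, 120, 131, 137, 139, 141, 115, 40, 101, 140, 139]
[143, 141, 142, 141, 141, 118, 23, 22, 22, 14, 26, 37, 49, 52, 44, 33, 28, 21, 23, 23, 27, 21, 17, 16, 17, 22, 17, 17, 26, 23, 27, 15, 21, 24, 19, 18, 12, 17, 21, 18, 20, 21, 18, 20, 9, 14, 1, 16, 10, 6, 4, 11, 13, 15, 24, 13, 21, 12, 9, 9, 13, 15, 14, 16, 8, 22, 3, 20, 14, 12, 12, 9, 2, 18, 25, 20, 22, 20, 23, 19]
```

View pics/w1z.png

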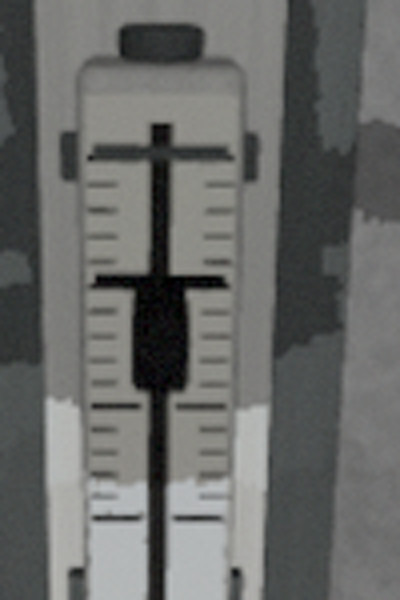

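The wrist view shows the slide home with the index bar at rows 156–160. The pointer's leading edge is at row 188.5, about 4.5 N, and the tab spans rows 192–216. The 10 N line is at row 222 and the handle top is centred near (320.5, 64). I'll correct the stand frame from this view, then push the tab from its vial side with closed fingers.

```bash
cat >> h.py <<'E'
C0=C0+.0023*Xx+.0052*Yx
def st(p): q=np.asarray(p)[:2]-C0; return np.array([q@Xx,q@Yx,p[2]])
def W(x,y,z): q=C0+x*Xx+y*Yx; return [q[0],q[1],z]
O=[180,0,76.9]
def look(m,name,crop=None,f=1):
    s=m.get_state(); d=m.snapshot('wrist'); im=d['frame'][:,:,::-1]
    if crop: im=im[crop[0]:crop[1],crop[2]:crop[3]]
    if f!=1: im=cv2.resize(im,None,fx=f,fy=f,interpolation=cv2.INTER_CUBIC)
    cv2.imwrite('pics/'+name,im); return s,d
E
python3 - <<'E'
import pickle
from plant import manip
from h import *
np.set_printoptions(precision=4,suppress=True)
s,d=pickle.load(open('w1.pkl','rb')); T=T_tool(s)
yv=st(onz(d,(320,216.5),.11,T))[1]
pe=st(onz(d,(320,188.5),.082,T))[1]; ie=st(onz(d,(320,160),.082,T))[1]
print('tab vial face',yv,'ptr edge',pe,'index',ie,'handle',st(onz(d,(320.5,63.5),.104,T)))
manip.move_gripper(0.0)
manip.move_ptp(W(0,yv-.030,.33),O)
manip.move_straight(W(0,yv-.030,.264),velocity=.1)
manip.sleep(.2)
s,d=look(manip,'w2.png'); print(s['time_s'],st(s['eef_pos']),s['contact_force'],s['finger_gap'])
E
```

```text
tab vial face -0.007817318047501073 ptr edge 0.00898543469969292 index 0.035260027857287726 handle [-0.      0.1097  0.104 ]
4.5667 [ 0.0001 -0.0378  0.2646] [ 0.2496 -0.2786  0.0802] -0.00013671656385978457
```

View pics/w2.png

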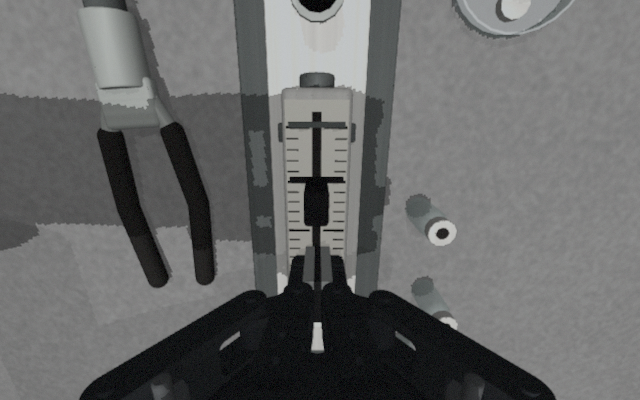

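```bash
python3 - <<'E'
from plant import manip
from h import *
np.set_printoptions(precision=4,suppress=True)
yv=-.0078
for y in (yv-.006,yv+.004,yv+.008):
    manip.move_straight(W(0,y,.264),velocity=.04); s=manip.get_state(); print(s['time_s'],st(s['eef_pos']),s['contact_force'][:2]@Yx)
s,d=look(manip,'w3.png')
E
```

```text
5.3667 [-0.     -0.0138  0.2639] 0.009575977782033085
5.7667 [-0.     -0.0035  0.264 ] -0.3699708556910575
6.0167 [-0.      0.0004  0.264 ] 0.8862018320552564
```

View pics/w3.png

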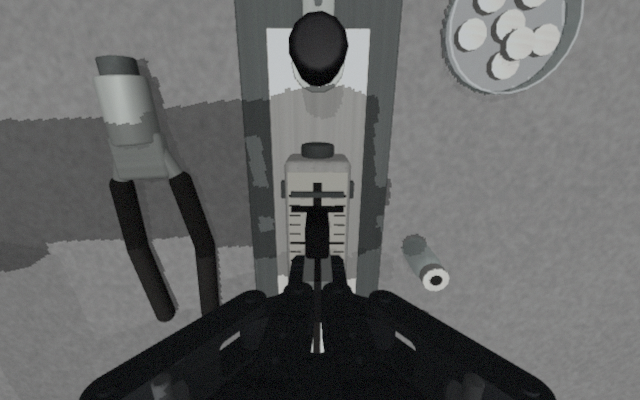

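The pointer (row 208) is now about 1 N from the index (row 194). I'll close the gap in 1.5 mm steps, watching the force.

```bash
python3 - <<'E'
from plant import manip
from h import *
np.set_printoptions(precision=4,suppress=True)
y=.0004
for i in range(8):
    y+=.0015
    manip.move_straight(W(0,y,.264),velocity=.02); s=manip.get_state(); F=s['contact_force'][:2]@Yx; print(s['time_s'],st(s['eef_pos']),F)
    if F<-3 : break
s,d=look(manip,'w4.png',(150,300,260,380),5)
E
```

```text
6.3167 [0.     0.0019 0.264 ] 0.46956975381874144
6.5667 [-0.      0.0035  0.264 ] -0.3980631635753729
6.8167 [-0.     0.005  0.264] -0.5865699336726896
7.0667 [-0.      0.0065  0.264 ] 0.6211595788991916
7.3167 [0.0001 0.0071 0.2641] -7.973522033890098
```

View pics/w4.png

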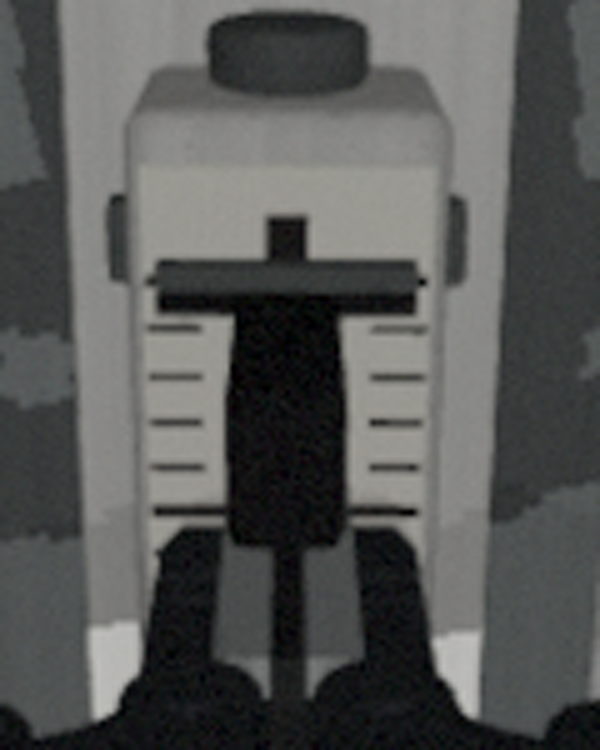

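The pointer is up against the index, the scale is unshadowed and readable, and an 8 N stop was felt. I'll back off, confirm, and go to the handle.

```bash
python3 - <<'E'
from plant import manip
from h import *
np.set_printoptions(precision=4,suppress=True)
manip.move_straight(W(0,-.006,.264),velocity=.05)
manip.move_straight(W(0,-.006,.33),velocity=.15)
manip.sleep(.15)
look(manip,'w5.png')
manip.move_gripper(.07)
manip.move_ptp(W(0,.109,.30),O)
manip.sleep(.2)
s,d=look(manip,'w6.png'); print(s['time_s'],st(s['eef_pos']),s['contact_force'],s['finger_gap'])
E
```

```text
10.0 [0.0003 0.1081 0.3005] [ 0.5439 -0.2896  0.0497] 0.07007974770012279
```

View pics/w5.png

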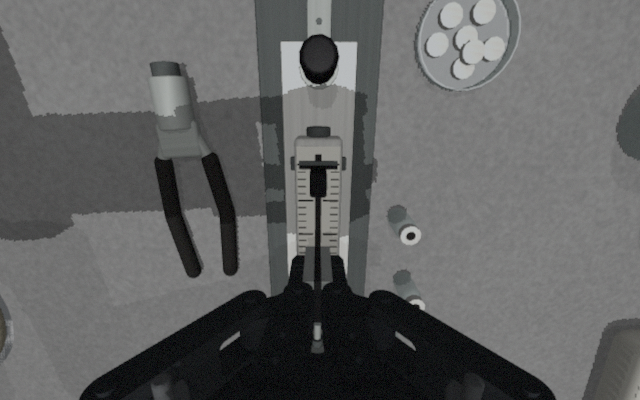

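View pics/w6.png

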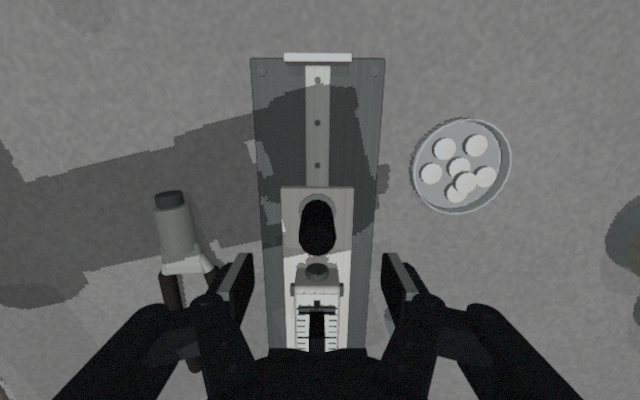

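The pointer stands at the index (w5, rows 163–165). The handle is on the jaw midline (column 317). I'll descend over the handle and close.

```bash
python3 - <<'E'
from plant import manip
from h import *
np.set_printoptions(precision=4,suppress=True)
s=manip.get_state(); d=manip.snapshot('wrist'); T=T_tool(s)
im=d['frame']; m=(im.max(2)<45).astype(np.uint8); m[:190]=0; m[262:]=0; m[:,:285]=0; m[:,350:]=0
ys,xs=np.nonzero(m[:258]); w=[(r,xs[ys==r].min(),xs[ys==r].max()) for r in range(195,262,5) if (ys==r).any()]; print(w, ys.max())
print(st(onz(d,(317.5,238),.104,T)))
manip.move_straight(W(0,.109,.236),velocity=.1); 
s=manip.get_state(); print(s['time_s'],st(s['eef_pos']),s['contact_force'])
manip.move_gripper(.02); manip.sleep(.2)
s,d=look(manip,'w7.png'); print(s['time_s'],st(s['eef_pos']),s['contact_force'],s['finger_gap'])
E
```

```text
[(200, np.int64(314), np.int64(320)), (205, np.int64(306), np.int64(328)), (210, np.int64(303), np.int64(331)), (215, np.int64(302), np.int64(332)), (220, np.int64(301), np.int64(332)), (225, np.int64(300), np.int64(333)), (230, np.int64(300), np.int64(334)), (235, np.int64(299), np.int64(335)), (240, np.int64(299), np.int64(334)), (245, np.int64(301), np.int64(333)), (250, np.int64(304), np.int64(329)), (255, np.int64(317), np.int64(319))] 255
[0.0006 0.1108 0.104 ]
10.8917 [0.0002 0.1091 0.2366] [ 0.5383 -0.189   0.7897]
11.5667 [0.0001 0.109  0.2365] [-1.5208  0.036   6.0978] 0.02426720962066641
```

View pics/w7.png

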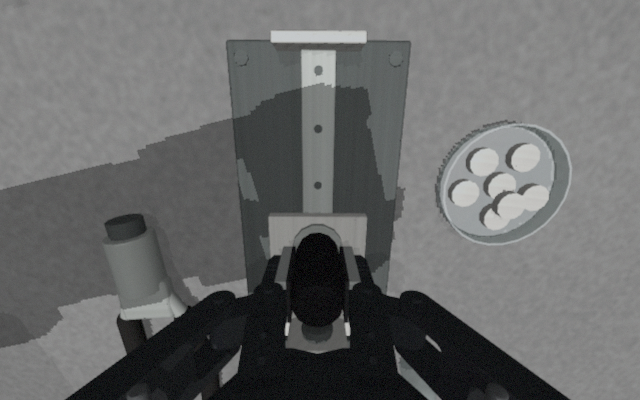

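Grip closed on the handle (gap 24 mm, plate edge at row 213). I'll pull to 57 mm, check for slip, then go to 60 mm.

```bash
python3 - <<'E'
from plant import manip
from h import *
np.set_printoptions(precision=4,suppress=True)
y0=.109
for dy in (.03,.057):
    manip.move_straight(W(0,y0+dy,.236),velocity=.05); manip.sleep(.1)
    s=manip.get_state(); print(s['time_s'],st(s['eef_pos']),s['contact_force'],s['contact_force'][:2]@Yx,s['finger_gap'])
s,d=look(manip,'w8.png')
d=manip.snapshot('top'); im=d['frame'][:,:,::-1]; cv2.imwrite('pics/t8.png',cv2.resize(im[170:260,225:395],None,fx=4.7,fy=4.7,interpolation=cv2.INTER_CUBIC))
d=manip.snapshot('scene'); im=d['frame'][:,:,::-1]; cv2.imwrite('pics/s8.png',cv2.resize(im[160:270,240:430],None,fx=4.2,fy=4.2,interpolation=cv2.INTER_CUBIC))
E
```

```text
12.4667 [0.0002 0.1386 0.2365] [-1.584  -5.2018  4.9179] -5.425468694884361 0.024869814221831068
13.2583 [0.0004 0.1651 0.2366] [-2.4556 -8.5957  6.9655] -8.92855401338233 0.024629798764761505
```

View pics/w8.png

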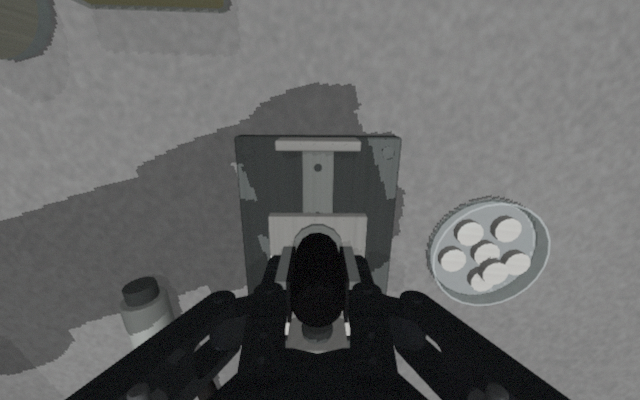

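View pics/t8.png

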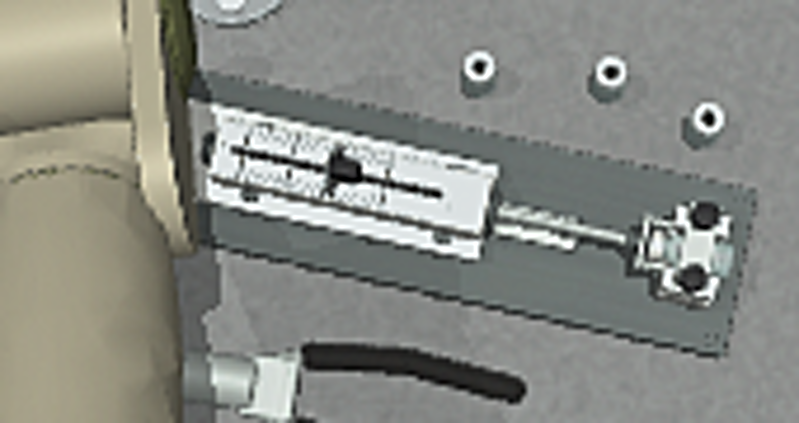

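View pics/s8.png

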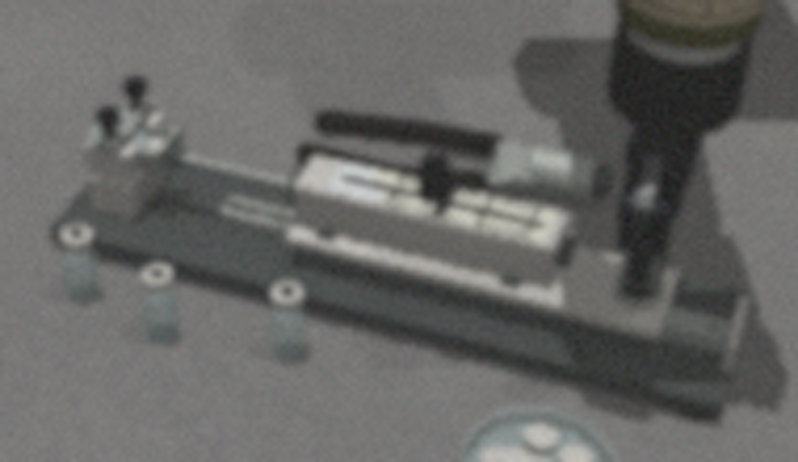

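There was no slip: the plate edge is still at row 213, the slide is at about 56 mm and the force is 8.9 N. Next: go to 60 mm, hold, look, and ease it home, checking the force near the stop.

```bash
python3 - <<'E'
from plant import manip
from h import *
np.set_printoptions(precision=4,suppress=True)
y0=.109
def pr():
    s=manip.get_state(); F=s['contact_force'][:2]@Yx; print(s['time_s'],st(s['eef_pos']),F); return F
manip.move_straight(W(0,y0+.061,.236),velocity=.04); manip.sleep(.6); pr()
look(manip,'w9.png'); d=manip.snapshot('top'); im=d['frame'][:,:,::-1]; cv2.imwrite('pics/t9.png',cv2.resize(im[170:260,225:395],None,fx=4.7,fy=4.7,interpolation=cv2.INTER_CUBIC))
manip.sleep(.8); pr()
manip.move_straight(W(0,y0+.004,.236),velocity=.03); pr()
y=y0+.004
for i in range(8):
    y-=.001; manip.move_straight(W(0,y,.236),velocity=.02); 
    if pr()>3: break
look(manip,'w10.png')
E
```

```text
14.2583 [0.0005 0.169  0.2365] -9.392990971665647
15.1583 [0.0005 0.169  0.2365] -9.39489527320611
17.2083 [0.0001 0.1129 0.2366] -2.8280017815191596
17.4583 [0.0001 0.1119 0.2366] -2.2536497567432816
17.7083 [0.0001 0.1109 0.2366] -2.1431619197364182
17.9583 [0.0001 0.1099 0.2366] -1.2373776557474392
18.2083 [0.0001 0.109  0.2366] -0.40807941295045647
18.4583 [0.     0.1086 0.2366] 5.615113434391501
```

View pics/t9.png

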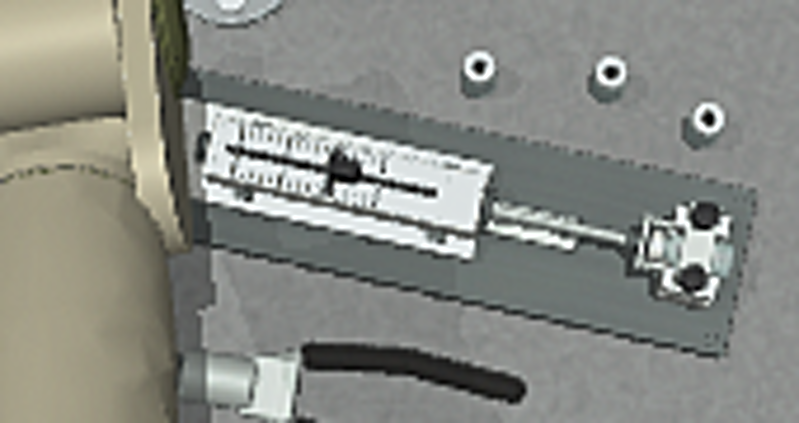

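View pics/w10.png

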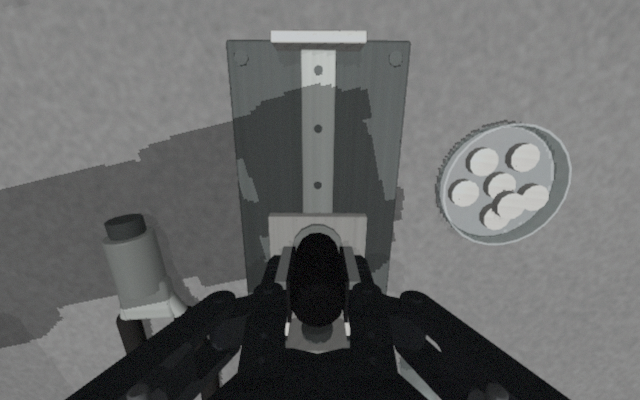

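The slide is on its home stop (+5.6 N, home at y = 0.109), and was held at about 60.2 mm (9.4 N) for more than 1 s. I'll release, lift and read the pointer.

```bash
python3 - <<'E'
from plant import manip
from h import *
np.set_printoptions(precision=4,suppress=True)
manip.move_gripper(.07)
s=manip.get_state(); print(s['time_s'],st(s['eef_pos']),s['contact_force'],s['finger_gap'])
manip.move_straight(W(0,.109,.33),velocity=.12)
manip.move_ptp([.5407,.0404,.36],O); manip.sleep(.3)
s,d=look(manip,'w11.png',(120,270,240,400),5); import pickle; pickle.dump((s,d),open('w11.pkl','wb'))
cv2.imwrite('pics/w11f.png',d['frame'][:,:,::-1]); print(s['time_s'],s['eef_pos'])
E
```

```text
19.0083 [0.     0.1079 0.2359] [0.9958 0.3319 0.0396] 0.06979993463396174
20.7833 [0.5408 0.0411 0.3596]
```

View pics/w11.png

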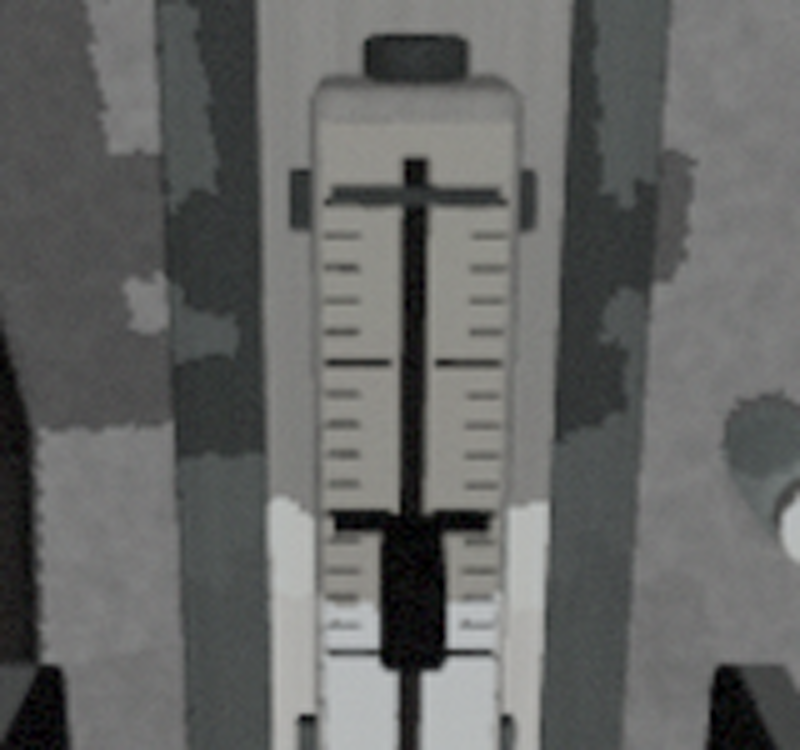

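View pics/w11f.png

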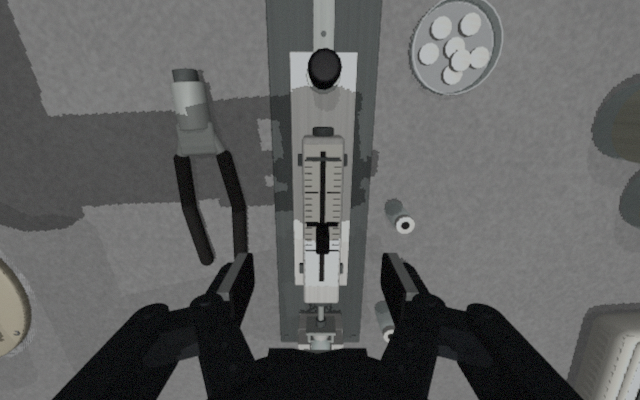

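The slide is home with the index on the zero line. The pointer's reading edge (zoom row 513) sits midway between the 9 N (484) and 11 N (541) lines, so it reads 10 N. The bystanders are where they were, so I'll hand in.

```bash
python3 -c "
from plant import manip
manip.job_done(); print(manip.get_state()['time_s'])"
```

```text
the job is handed in; nothing more can be done
the job is handed in; nothing more can be done
```

The proof test is done and handed in, with my last check before hand-in at about 21 s of the 45 s allowed.

- **Pointer reset:** I slid the maximum pointer back with closed fingers until it met the index. I felt an 8 N stop, and the picture showed it at zero.
- **Pull and hold:** I gripped the handle, drew the gauge out to about 60 mm, where the wrist force read 9.4 N, and held it for more than a second.
- **Return:** I eased it home at about 0.03 m/s onto its stop (+5.6 N felt), then opened the gripper and lifted clear.

The last wrist picture shows the index on the zero line and the maximum pointer on the 10 N line. The crimper, dish and one vial in that view had not visibly moved. I did not re-check the tip box, jar or notebook, which the arm did not go near.

Two measurements disagreed:
- **Stand position:** the first fix from the top camera was about 5 mm off the wrist view along the rail. I used the wrist view, and the contacts agreed with it.
- **Pull force:** the wrist force read about 0.6 N below the nominal 10 N. The scale reading and the travel both agreed with 10 N.

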